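Clamp the pickle box in the star-handle press

ROBOT

A 6-joint arm with a two-finger parallel gripper is mounted at the origin on the work surface. World frame = base frame: x ahead of the robot, y to its left, z up, the work surface at z = 0. Lengths are in m, angles in rad, forces in N, time in s.
With the tool pointing down it reaches from about 0.3 to 0.775 m from the base axis. Payload 14.6 kg.
Tool frame: the origin (TCP) lies between the finger pads; the fingertips stand 8 mm ahead of it and the grasp point (between the pads) lies 11 mm behind it; y points along the fingers, z is the direction in which the jaws open and shut, and the axes are right-handed (so a half turn about y gives the same grasp; the last joint's range is limited). The gripper opens to 85 mm and grips with 20 to 120 N. Pads are 22 mm wide; open, the fingers measure 114 mm over their backs; the gripper's body (76 mm by 85 mm) begins 54 mm behind the grasp point. The pads swing forward as they close: fully open they stand 13 mm farther back than shut.
Start: joints at [-1.305, 0.3, 1.521, -0, 1.321, -0.067], TCP at [0.18, -0.52, 0.239] pointing down, gripper open.
Joint ranges: [-3.03, 3.03], [-0.79, 2.21], [0.23, 2.52], [-1.04, 4.18], [0, 3.07], [-2.55, 2.55]. Speed limits (rad/s): [2.22, 2.22, 2.57, 3.14, 3.14, 3.14].

INTERFACE

Orientations are given as a rotation vector (axis times angle).
In Python, from station import ctrl gives the robot as it stands.
- The arm moves only by the shell command python3 -m handwheel 'ROWS'. ROWS is JSON, a list of rows, each a list of 7 numbers: the turn, a rotation vector about the world's x, y, z in degrees, then the shift along the world's x, y, z in cm, then the finger opening in cm, from 0 to 8.54. A call has 1 to 20 rows; each row is the pose to reach, as a shift and turn from the pose measured when the call began; what a row does not reach only later rows make up. A row lasts 1/12 s, in which the tool goes at most 41.7 mm and 7.16 degrees, less where a joint would pass 70% of its speed; a pose out of reach is approached as far as the arm can. A call with a gripper value outside its range is refused whole. The fingers move at their own pace and stop on an object; the grip force is fixed at half the most. Time passes only in rows, so rows that repeat a pose let the fingers close. It gives the time, the measured TCP pose, the force and the opening at its end, in the units of the state.
- ctrl.sense(): the state, without advancing time (a new reading comes with each control period).
- ctrl.grab_frame(name): name is "scene" or "top" or "wrist"; returns a dict with "image" (400x640x3 uint8, blue, green, red), "depth" (400x640 float32, m along the optical axis (not along the pixel's ray), 0 where there is no reading), "fx", "fy", "cx", "cy" (pixels), "position" and "attitude" of the camera in the world. Camera axes: x right, y up, looking along -z (the intrinsics and any distortion apply to the point x, -y, -z); pixel columns grow to the right and rows downward; lengths in m; the calibration is good to about 2 mm. A picture is of the moment at which its call begins.
- ctrl.close_job(): hands the job in, once; it reports no verdict.
Trained networks look in a picture, given as the dict that the camera call returned (one of the last four; its "shot" number tells which), for a name from the list of things; names that differ only in an ending like _2 or _b are one class to them, and where a whole thing is asked for, a point or a joint stands for the part that bears it (a point fixed in the world has none). Each returns a list of dicts, best first, with "score" (0 to 1); they miss things now and then, are a little off and sometimes report something else, mostly with a low value. They report only what shows in the picture. A call takes as long as a camera call.
- ctrl.find_in(picture, name): "box" ([left, top, right, bottom] in pixels, round what is visible of it).
- ctrl.outline_of(picture, name): "mask" (400x640 bool, what is visible of it) and "box" ([left, top, right, bottom] in pixels, round what is visible of it).
- ctrl.pinpoint(picture, name): "position" ([column, row] in pixels: a listed point, or the origin of a listed thing).
The state is a dict: "time_s": time; "joint_positions": joint angles; "joint_vel": joint speeds; "effort": joint torques, N m; "position": TCP position; "eef_rot": TCP orientation; "wrist_force": force on the tool from outside, world axes, zero at the start; "moment": the same for the moment, N m; "finger_gap": finger opening in m.
Only numpy, scipy, OpenCV 4.12 (cv2) and the standard library are available. Lean on these libraries where they do the work, as an engineer would, in place of code of your own. Each camera call takes 0.05 s, during which the arm holds its last target.

TASK

Push the lidded pickle box by its handle along the press bed until it sits fully home against the end stop under the foot. Then wind the star handle clockwise, pushing one spoke after another with light force, until the sprung foot has come down on the lid and holds it firmly: stop once the handle turns about twice as heavy as it ran free, without forcing it further, and let go. Leave the bowl, the oil bottle and the tin where they stand.

Things in the scene. Friction and masses are not known exactly. Their poses are not given: they have to be found in the camera images.
- press: Grey bench press with a C-shaped frame, fixed to the bench. Origin: on the vertical screw axis, at bench level. Its y axis points out of the open (feeding) side, along the bed; the column (75 x 50 mm) stands at y = -103 to -153 mm, and a bridge 75 mm wide runs from the column to y = +40 mm with its top at z = 218 mm. z is up.
- hub (a point): Centre of the star handle: on the screw axis, at mid height of the spokes (256 mm above the bench, 38 mm above the bridge). The hub is 44 mm across and its top lies 17 mm above this point. The screw, 22 mm across, stands up to 20 mm above this point and sinks as the foot goes down.
- red_ball (a point): Centre of the red ball, 26 mm across, on the end of one of the four level spokes of the star handle, 108 mm from the screw axis. The other three spokes, with black balls, follow at 90 degrees each. The spokes are round steel bars of 14 mm diameter, bare from 22 to 95 mm from the axis, with only air between them.
- bed: White plastic slide bed, fixed, with blue guide rails (12 mm wide and high, 115 mm apart) and a blue end stop at its column end. Origin: on the screw axis, at the level of the bed's top surface (40 to 50 mm above the bench; it differs from time to time). Its y axis points out of the press; the box slides towards -y. The bed reaches from y = -93 to y = +215 mm.
- box_centre (a point): Centre of the steel pickle box (111 mm wide, 150 mm long, 73 mm high with its black lid), half-way up, 36.5 mm above its underside. It stands between the rails (4 mm of play in all) with its y axis along the bed's y axis; it weighs 0.5 to 1.0 kg. It is home, touching the end stop, when this point is on the screw axis (bed y = 0).
- handle_end (a point): Centre of the black ball, 30 mm across, at the end of the box's straight round handle (14 mm thick). It lies 172 mm from the box centre along the box's +y axis and 44 mm above the bed. Pushing it towards the press slides the box.
- picklebox: The pickle box; origin at the centre of its underside, axes as for its centre point.
- foot: Round black sprung pressure foot, 72 mm across, under the press bridge. It moves straight up and down with the screw and has a stiff spring (40 N per mm). The axes are the press's; its origin is only a reference that sinks with the foot.
- star: The star handle; origin on the screw axis at bench level. Clockwise from above lowers the foot by 8 mm per radian (about 8 to 27 mm until it bears). Stiff: it stays where it is left. Running free it takes about 6 N pushed square on a spoke 75 mm from the axis; well tightened 11 to 14 N; over-tight from about 17 N. From first touch to a good clamp it turns about a fifth of a radian. Let go, it may spring back a little and stays clamped.
- bowl: White bowl, 120 mm across, 60 mm high; origin at the centre of its underside. Leave alone.
- oil: Amber bottle with yellow cap, 66 mm across, 190 mm high; origin at the centre of its underside. Leave alone.
- tin: Round tin, 72 mm across, 85 mm high; origin at the centre of its underside. Leave alone.

How it is judged:
By the outcome, as a careful person would: the job done as asked, in the order asked, and still so for the second after the job is handed in, with the robot touching nothing.
It also fails if it takes over 72 s, if anything falls off the work surface, if the arm or the gripper's body presses on something with over 40 N, if the wrist force passes 120 N, or if a joint passes its speed limit or range.

## Working session

There is one attempt and no reset: what is moved stays moved. The work goes in short steps, Python scripts to look and compute and a shell command to move; the robot and the scene stay as the last step left them, time stands still between calls to the robot, and variables do not carry over. Pictures are saved under pics/ and viewed, and the job is handed in when it is done.

```bash
ls; mkdir -p pics; cat > h.py <<'E'
import numpy as np,cv2
from scipy.spatial.transform import Rotation as R
from station import ctrl
def att(f):
    a=np.array(f["attitude"],float)
    if a.shape==(3,3): return a
    return (R.from_rotvec(a) if a.size==3 else R.from_quat(a)).as_matrix()
def ray(f,u,v):
    d=np.array([(u-f["cx"])/f["fx"],-(v-f["cy"])/f["fy"],-1.0])
    return np.array(f["position"]),att(f)@d
def at_z(f,u,v,z):
    p,d=ray(f,u,v); return p+d*(z-p[2])/d[2]
def at_depth(f,u,v,r=2):
    u0,v0=int(round(u)),int(round(v)); w=f["depth"][max(0,v0-r):v0+r+1,max(0,u0-r):u0+r+1]; w=w[w>0]
    if w.size==0: return None
    p,d=ray(f,u,v); return p+d*np.median(w)
def proj(f,P):
    c=att(f).T@(np.array(P)-np.array(f["position"])); return f["cx"]+f["fx"]*c[0]/-c[2], f["cy"]-f["fy"]*c[1]/-c[2]
E
python3 - <<'E'
from h import *
np.set_printoptions(precision=4,suppress=True)
s=ctrl.sense(); print(s)
for n in ["scene","top"]:
    f=ctrl.grab_frame(n); cv2.imwrite(f"pics/{n}0.png",f["image"])
    print(n,{k:v for k,v in f.items() if k not in("image","depth")})
    for t in ["hub","red_ball","bed","box_centre","handle_end","press","bowl","oil","tin"]:
        for r in ctrl.pinpoint(f,t)[:2]:
            print(t,round(r["score"],2),r["position"],at_depth(f,*r["position"]))
E
```

```text
pics
{'time_s': 0.0, 'joint_positions': array([-1.3046,  0.3005,  1.5216, -0.    ,  1.3207, -0.0666]), 'joint_vel': array([ 0.    , -0.0005, -0.0005,  0.0009, -0.0004, -0.0028]), 'effort': array([  0.003 , -54.3502, -36.1791,   0.    ,   0.004 ,  -0.    ]), 'position': array([ 0.1796, -0.5196,  0.2387]), 'eef_rot': array([-0.343 ,  2.0424, -2.0399]), 'wrist_force': array([ 0.8312,  0.4693, -0.3201]), 'moment': array([0.0062, 0.0282, 0.0182]), 'finger_gap': 0.08594930570472789}
scene {'fx': 393.16147658611663, 'fy': 393.16147658611663, 'cx': 324.63344310054674, 'cy': 196.2022259566413, 'position': array([ 1.2005, -0.1011,  1.2085]), 'attitude': array([0.4564, 0.4172, 1.4015]), 'shot': 1}
hub 0.59 [309.8, 180.5] [ 0.5475 -0.0723  0.2708]
red_ball 0.76 [284.1, 200.3] [ 0.5999 -0.1515  0.2622]
bed 0.77 [311.8, 217.2] [ 0.5786 -0.0759  0.1099]
bed 0.27 [308.0, 180.4] [ 0.5474 -0.0774  0.2722]
box_centre 0.75 [328.9, 208.3] [ 0.5551 -0.0175  0.1137]
box_centre 0.35 [329.5, 218.6] [ 0.5918 -0.0204  0.1113]
handle_end 0.88 [385.4, 216.7] [0.5996 0.1614 0.0954]
press 0.71 [313.6, 219.1] [ 0.5
[... 248 characters left out ...]
029, 0.0061, 1.5652]), 'attitude': array([ 0.0461, -0.0911, -1.5607]), 'shot': 2}
hub 0.66 [332.6, 194.7] [ 0.5288 -0.063   0.2738]
red_ball 0.66 [364.9, 172.3] [ 0.6363 -0.1919  0.0042]
bed 0.76 [334.1, 197.7] [ 0.5201 -0.0675  0.273 ]
box_centre 0.91 [311.7, 196.5] [ 0.5376 -0.003   0.1161]
handle_end 0.78 [265.3, 179.0] [0.5959 0.1513 0.0976]
press 0.96 [329.3, 202.4] [ 0.5072 -0.0541  0.2611]
press 0.34 [313.2, 195.0] [ 0.5425 -0.0078  0.1166]
bowl 0.87 [207.0, 220.8] [0.4591 0.3603 0.004 ]
bowl 0.23 [313.0, 196.2] [ 0.5386 -0.0072  0.1163]
oil 0.92 [420.4, 192.0] [ 0.5595 -0.3693  0.0849]
oil 0.19 [313.0, 194.0] [ 0.5458 -0.0072  0.1164]
tin 0.57 [440.3, 221.4] [ 0.4611 -0.436   0.0824]
```

View pics/scene0.png

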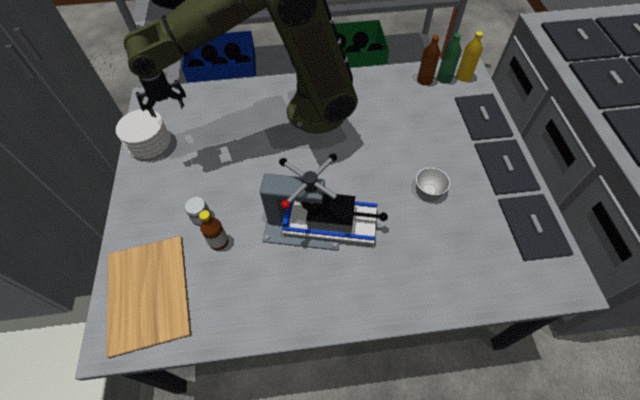

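View pics/top0.png

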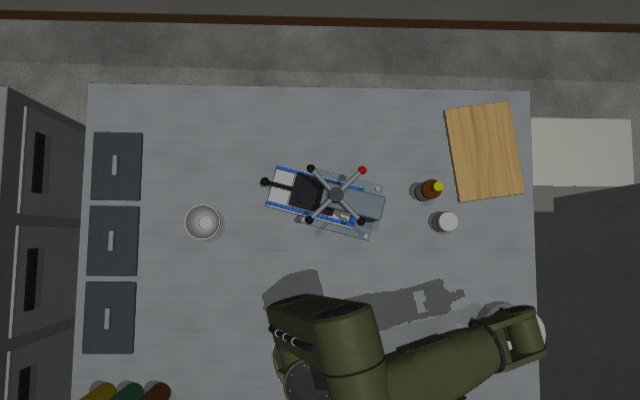

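Scene: the press is at about (312,205), with the box handle ball at (385,217). In the top view the hub is at (336,195), the red ball at (362,170) and the handle ball at (265,182). Next I'll work out their positions.

```bash
python3 - <<'E'
from h import *
np.set_printoptions(precision=4,suppress=True)
for n in ["scene","top"]:
    f=ctrl.grab_frame(n); im=f["image"]
    x0,y0,x1,y1=(240,130,420,270) if n=="scene" else (240,140,410,260)
    cv2.imwrite(f"pics/{n}1.png",cv2.resize(im[y0:y1,x0:x1],None,fx=4.4,fy=4.2,interpolation=cv2.INTER_CUBIC))
    hsv=cv2.cvtColor(im,cv2.COLOR_BGR2HSV)
    m=((hsv[...,0]<8)|(hsv[...,0]>172))&(hsv[...,1]>180)&(hsv[...,2]>90)
    m[:y0]=0;m[y1:]=0;m[:,:x0]=0;m[:,x1:]=0
    v,u=np.nonzero(m); print(n,"red",u.mean(),v.mean(),len(u),at_z(f,u.mean(),v.mean(),.256))
    mb=(abs(hsv[...,0].astype(int)-112)<12)&(hsv[...,1]>150)
    mb[:y0]=0;mb[y1:]=0;mb[:,:x0]=0;mb[:,x1:]=0
    v,u=np.nonzero(mb); P=np.array([at_z(f,a,b,.057) for a,b in zip(u,v)]); print("blue",len(u))
    if len(u)>5:
        rect=cv2.minAreaRect(P[:,:2].astype(np.float32)); print(rect, cv2.boxPoints(rect))
    for t,z in [("hub",.256),("red_ball",.256),("handle_end",.089),("box_centre",.0815),("bed",.045),("press",0),("bowl",0),("oil",0),("tin",0)]:
        for r in ctrl.pinpoint(f,t)[:1]: print(t,r["score"],r["position"],at_z(f,*r["position"],z))
    # depth map points by height: bed surface, rails
    vv,uu=np.mgrid[y0:y1,x0:x1]; d=f["depth"][y0:y1,x0:x1]
    p,_=ray(f,0,0); A=att(f)
    D=np.stack([(uu-f["cx"])/f["fx"],-(vv-f["cy"])/f["fy"],-np.ones_like(uu,float)],-1)@A.T
    X=p+D*d[...,None]; white=(hsv[y0:y1,x0:x1,1]<40)&(hsv[y0:y1,x0:x1,2]>190)
    z=X[...,2][white&(d>0)]; print("white z",np.percentile(z,[10,50,90]),len(z))
E
```

```text
scene red 284.7358490566038 203.52830188679246 53 [ 0.607  -0.1508  0.256 ]
blue 515
((0.5199587345123291, -0.056730419397354126), (0.4402481019496918, 0.2375762015581131), 53.145389556884766) [[ 0.2929 -0.1616]
 [ 0.483  -0.3041]
 [ 0.747   0.0482]
 [ 0.5569  0.1907]]
hub 0.59 [309.9, 182.9] [ 0.5457 -0.0724  0.256 ]
red_ball 0.6 [285.6, 204.6] [ 0.6109 -0.1486  0.256 ]
handle_end 0.64 [384.1, 216.6] [0.5952 0.1588 0.089 ]
box_centre 0.79 [329.2, 209.8] [ 0.542  -0.0148  0.0815]
bed 0.81 [312.0, 215.7] [ 0.5361 -0.0731  0.045 ]
press 0.76 [311.1, 218.9] [ 0.5229 -0.0765  0.    ]
bowl 0.67 [426.8, 190.8] [ 0.4608  0.3566 -0.    ]
oil 0.69 [216.9, 240.7] [ 0.5657 -0.4042  0.    ]
tin 0.62 [200.7, 215.7] [ 0.4591 -0.4635  0.    ]
white z [0.0388 0.0418 0.0444] 381
top red 362.12820512820514 169.66666666666666 39 [ 0.6065 -0.1517  0.256 ]
blue 417
((0.5448795557022095, -0.013581544160842896), (0.30697953701019287, 0.13696444034576416), 75.52176666259766) [[ 0.4402 -0.1451]
 [ 0.5728 -0.1793]
 [ 0.6496  0.1179]
 [ 0.5169  0.1522]]
hub 0.67 [330.1, 194.8] [ 0.5302 -0.0565  0.256 ]
red_bal
[... 392 characters left out ...]
742  0.    ]Traceback (most recent call last):
  File "<stdin>", line 23, in <module>
    return _quantile_unchecked(
        a, q, axis, out, overwrite_input, method, keepdims, weights)
    return _ureduce(a,
                    func=_quantile_ureduce_func,
    ...<5 lines>...
                    overwrite_input=overwrite_input,
                    method=method)
    r = func(a, **kwargs)
    result = _quantile(arr,
                       quantiles=q,
    ...<2 lines>...
                       out=out,
                       weights=wgt)
    slices_having_nans = np.isnan(arr[-1, ...])
                                  ~~~^^^^^^^^^
IndexError: index -1 is out of bounds for axis 0 with size 0
```

```bash
python3 - <<'E'
from h import *
f=ctrl.grab_frame("wrist"); cv2.imwrite("pics/wrist0.png",f["image"])
E
```

```text
(no output)
```

View pics/scene1.png

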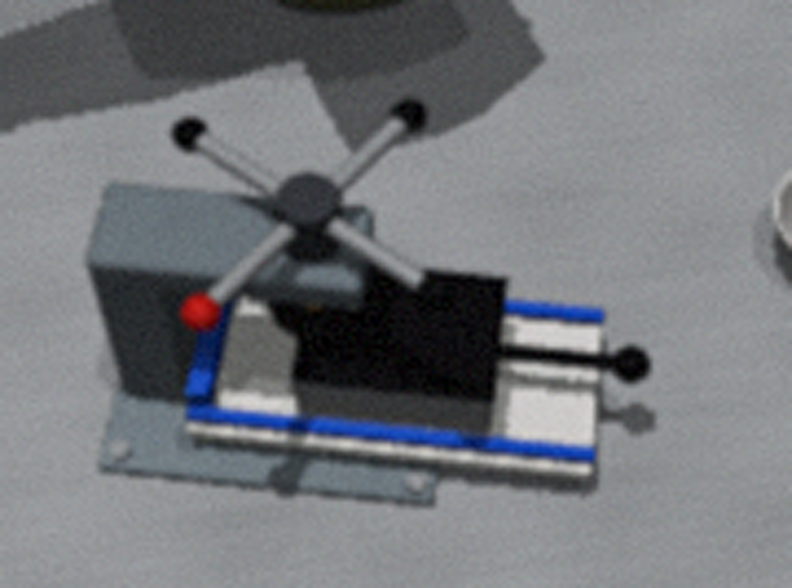

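View pics/top1.png

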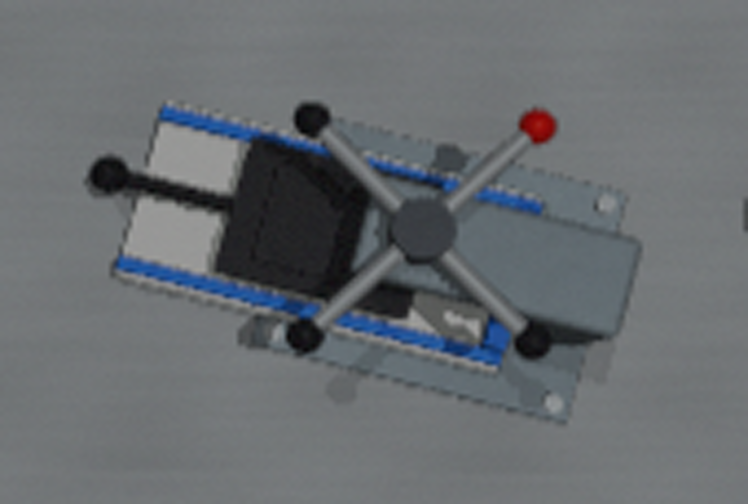

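View pics/wrist0.png

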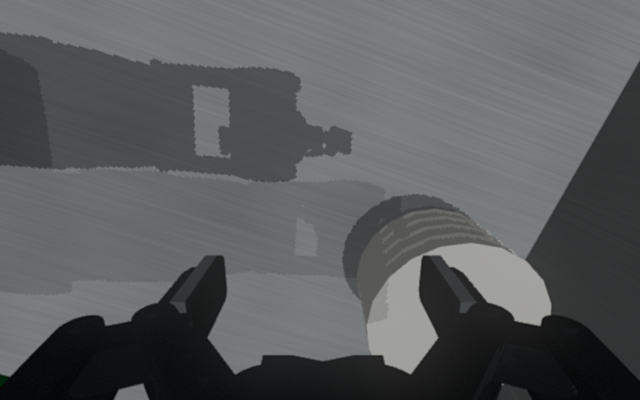

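Both views agree: the bed points towards the robot's left and is turned about 14.5°, and the spokes are about 33° and 57° off the bed axis. Next I'll refine the hub, the handle ball and the tool orientation.

```bash
python3 - <<'E'
from h import *
np.set_printoptions(precision=4,suppress=True)
print(R.from_rotvec(ctrl.sense()["eef_rot"]).as_matrix())
pix={"scene":dict(hubmid=(309,180.5),red=(284.7,203.5),b2=(283.2,161.7),b3=(333.2,157.6),hend=(383.2,216.2)),
"top":dict(hubmid=(335.8,194.7),red=(362.1,169.7),b1=(310.9,168.1),b2=(361.1,221.2),b3=(309.1,219.8),hend=(264.5,181.4))}
for n in pix:
    f=ctrl.grab_frame(n)
    for k,p in pix[n].items(): print(n,k,at_z(f,*p,.086 if k=="hend" else .256)[:2], at_depth(f,*p,1))
    if n=="scene":
        m=ctrl.outline_of(f,"bed")
        for w in [(380,0)]: pass
        for u,v in [(366,204),(366,226),(360,230)]: print("bed?",at_depth(f,u,v,1), f["image"][v,u])
E
```

```text
[[-0.9451 -0.      0.3267]
 [-0.3267  0.     -0.9451]
 [ 0.     -1.     -0.    ]]
scene hubmid [ 0.5368 -0.0741] [ 0.5479 -0.0746  0.2719]
scene red [ 0.6069 -0.1509] [ 0.613  -0.1503  0.2658]
scene b2 [ 0.4571 -0.1449] [ 0.4631 -0.1446  0.2636]
scene b3 [0.4616 0.0082] [0.4675 0.0073 0.2636]
scene hend [0.5917 0.1569] [0.5977 0.1544 0.097 ]
bed? [0.5184 0.1159 0.0523] [166  60  14]
bed? [0.5969 0.1025 0.0411] [202 201 202]
bed? [0.6098 0.0797 0.0423] [205 204 208]
top hubmid [ 0.5306 -0.0734] [ 0.529  -0.0724  0.273 ]
top red [ 0.6064 -0.1516] [ 0.6045 -0.1502  0.2679]
top b1 [0.6093 0.0011] [0.6079 0.0011 0.265 ]
top b2 [ 0.4528 -0.1486] [ 0.4524 -0.1472  0.2678]
top b3 [0.4556 0.0049] [0.4552 0.0049 0.2661]
top hend [0.5894 0.1549] [0.5877 0.1536 0.099 ]
```

Measured: hub about (0.532, -0.0735). Handle ball about (0.5905, 0.156, 0.085), which is bed y ≈ 0.237, so about 65 mm to go. The bed top is at 0.041 and the bed axis is (0.25, 0.968). I'll move above the feeding side with the fingers shut.

```bash
python3 -m handwheel '[[0,0,0,0,0,8,0],[0,0,0,0,0,16,0],[0,0,0,0,0,16,0],[0,0,0,0,0,16,0],[0,0,56,43,73.3,16,0],[0,0,56,43,73.3,16,0],[0,0,56,43,73.3,16,0],[0,0,56,43,73.3,16,0],[0,0,56,43,73.3,16,0],[0,0,56,43,73.3,16,0],[0,0,56,43,73.3,16,0],[0,0,56,43,73.3,16,0],[0,0,56,43,73.3,16,0],[0,0,56,43,73.3,16,0],[0,0,56,43,73.3,16,0],[0,0,56,43,73.3,16,0],[0,0,56,43,73.3,16,0],[0,0,56,43,73.3,16,0],[0,0,56,43,73.3,16,0],[0,0,56,43,73.3,16,0]]'
```

```text
time_s: 3.87
position: [0.5176, 0.0574, 0.3994]
eef_rot: [-1.074, 1.398, -1.399]
wrist_force: [1.0, -1.3, 0.9]
finger_gap: 0.0
```

```bash
python3 -m handwheel '[[0,0,0,8.8,15.6,0,0],[0,0,0,8.8,15.6,0,0],[0,0,0,8.8,15.6,0,0],[0,0,0,8.8,15.6,0,0],[0,0,0,8.8,15.6,0,0],[0,0,0,8.8,15.6,0,0],[0,0,0,8.8,15.6,-10,0],[0,0,0,8.8,15.6,-20,0],[0,0,0,8.8,15.6,-20,0],[0,0,0,8.8,15.6,-20,0],[0,0,0,8.8,15.6,-20,0],[0,0,0,8.8,15.6,-20,0]]'; python3 - <<'E'
from h import *
np.set_printoptions(precision=4,suppress=True)
s=ctrl.sense(); print(R.from_rotvec(s["eef_rot"]).as_matrix(),s["joint_positions"],s["position"])
f=ctrl.grab_frame("wrist"); cv2.imwrite("pics/wrist2.png",f["image"])
for t,z in [("handle_end",.085),("hub",.256)]:
  for r in ctrl.pinpoint(f,t)[:2]: print(t,r["score"],r["position"],at_z(f,*r["position"],z),at_depth(f,*r["position"]))
E
```

```text
time_s: 4.87
position: [0.603, 0.212, 0.1925]
eef_rot: [-1.084, 1.404, -1.398]
wrist_force: [-0.8, -0.3, -1.7]
finger_gap: -0.0001
[[-0.258  -0.0098  0.9661]
 [-0.9661 -0.0031 -0.258 ]
 [ 0.0055 -0.9999 -0.0087]] [ 0.2808  0.5422  1.2904 -0.0002  1.3193  0.5419] [0.603  0.212  0.1925]
```

View pics/wrist2.png

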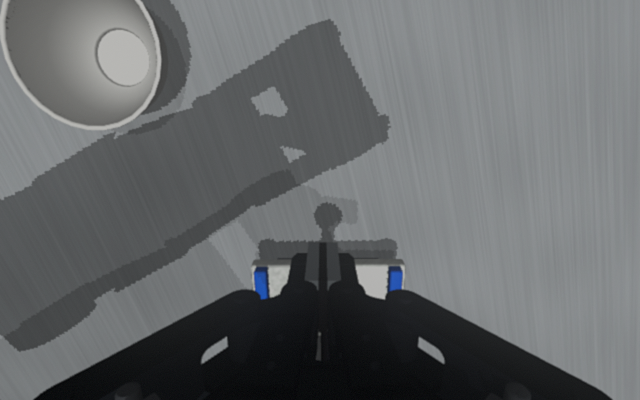

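The wrist view shows the bed end centred below the fingers (rails at columns 260 and 397), with the ball hidden behind them. Now lower and push.

```bash
python3 -m handwheel '[[0,0,0,0.2,0,-4,0],[0,0,0,0.2,0,-8,0],[0,0,0,0.2,0,-10.8,0],[0,0,0,0.2,0,-10.8,0],[0,0,0,0.2,0,-10.8,0],[0,0,0,0.2,0,-10.8,0]]'; python3 - <<'E'
from h import *
f=ctrl.grab_frame("scene"); cv2.imwrite("pics/s3.png",cv2.resize(f["image"][100:270,230:450],None,fx=3.5,fy=3.5))
E
```

```text
time_s: 5.52
position: [0.61, 0.2137, 0.0982]
eef_rot: [-1.066, 1.394, -1.4]
wrist_force: [-0.1, 0.9, 0.8]
finger_gap: -0.0001
```

View pics/s3.png

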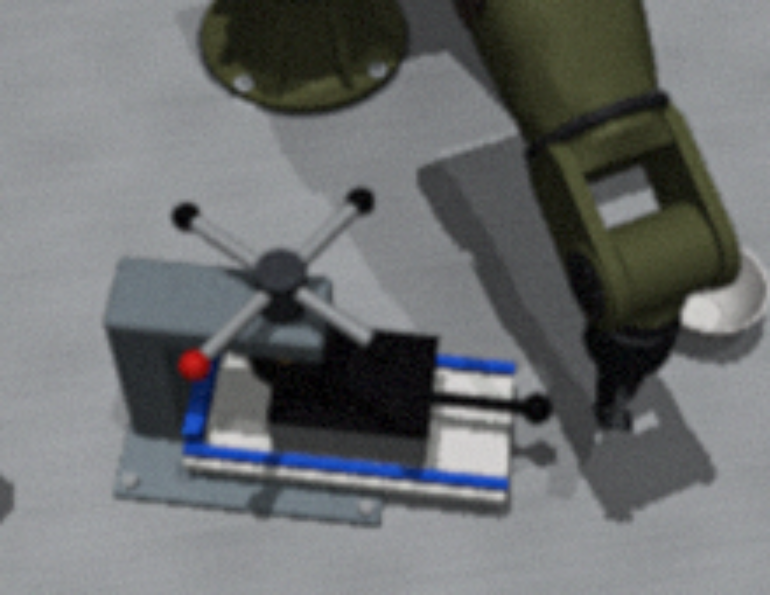

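The fingers are beside the ball at (535,405) in the crop, outside and ready. Pushing the first part.

```bash
python3 -m handwheel '[[0,0,0,-0.4,0.1,-1.3,0],[0,0,0,-0.4,0.1,-1.3,0],[0,0,0,-0.8,-1.4,-1.3,0],[0,0,0,-1.0,-2.4,-1.3,0],[0,0,0,-1.2,-3.1,-1.3,0],[0,0,0,-1.4,-3.8,-1.3,0],[0,0,0,-1.6,-4.5,-1.3,0],[0,0,0,-1.7,-5.2,-1.3,0],[0,0,0,-1.9,-5.9,-1.3,0],[0,0,0,-2.1,-6.6,-1.3,0],[0,0,0,-2.3,-7.3,-1.3,0],[0,0,0,-2.4,-7.8,-1.3,0]]'; python3 - <<'E'
from h import *
np.set_printoptions(precision=4,suppress=True)
s=ctrl.sense(); d=s["position"][:2]-[.532,-.0735]; print("bed y,lat",d@[.25,.968],d@[.968,-.25],"F along",s["wrist_force"][:2]@np.array([.25,.968]),s["wrist_force"])
f=ctrl.grab_frame("scene"); cv2.imwrite("pics/s4.png",cv2.resize(f["image"][100:270,230:450],None,fx=3.5,fy=3.5))
E
```

```text
time_s: 6.57
position: [0.5866, 0.1359, 0.0865]
eef_rot: [-1.062, 1.393, -1.4]
wrist_force: [2.1, 6.9, 2.1]
finger_gap: 0.0001
bed y,lat 0.21635763021753976 0.0004702966552653162 F along 7.191613302977254 [2.0901 6.8895 2.0831]
```

View pics/s4.png

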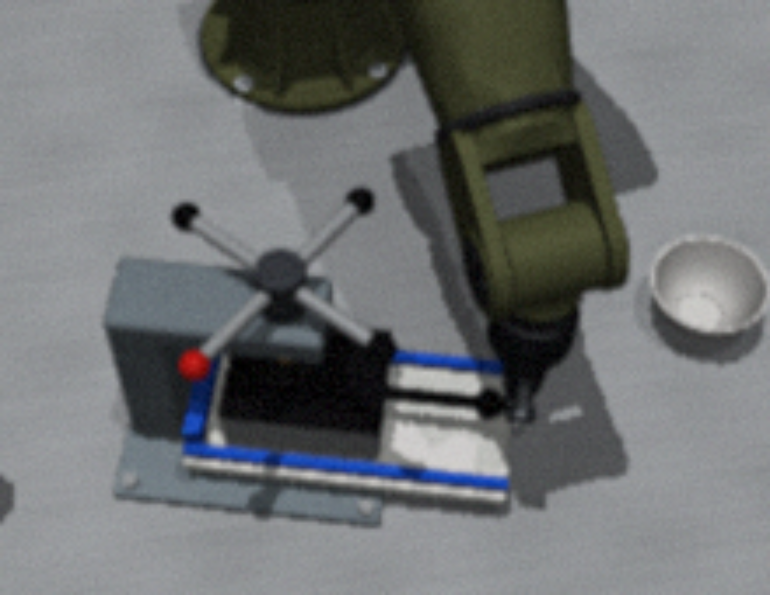

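The box is following, pushed at about 7 N, and about 18 mm remain by my estimate. I'll slow down now.

```bash
python3 -m handwheel '[[0,0,0,-0.1,-0.4,0,0],[0,0,0,-0.2,-0.8,0,0],[0,0,0,-0.3,-1.1,0,0],[0,0,0,-0.3,-1.3,0,0],[0,0,0,-0.4,-1.4,0,0]]'; python3 -c '
from h import *
s=ctrl.sense(); d=s["position"][:2]-[.532,-.0735]; print("bed y,lat",d@[.25,.968],d@[.968,-.25],"F along",s["wrist_force"][:2]@np.array([.25,.968]))'
```

```text
time_s: 7.03
position: [0.5826, 0.1211, 0.0866]
eef_rot: [-1.062, 1.393, -1.4]
wrist_force: [2.9, 5.6, -1.0]
finger_gap: -0.0
bed y,lat 0.20098837797808056 0.0003805936681040567 F along 6.145118529588455
```

```bash
python3 -m handwheel '[[0,0,0,0,-0.15,0,0],[0,0,0,-0.1,-0.3,0,0],[0,0,0,-0.1,-0.4,0,0]]'; python3 -c '
from h import *
s=ctrl.sense(); d=s["position"][:2]-[.532,-.0735]; print("bed y,lat",d@[.25,.968],d@[.968,-.25],"F along",s["wrist_force"][:2]@np.array([.25,.968]))'
```

```text
time_s: 7.28
position: [0.5819, 0.1182, 0.0869]
eef_rot: [-1.06, 1.393, -1.399]
wrist_force: [4.8, 19.8, -0.6]
finger_gap: -0.0001
bed y,lat 0.19799929244014083 0.0003876693672129686 F along 20.36844355203536
```

The force jumped to 20 N at bed y 0.198, exactly where home was predicted. One small firm push and a look to confirm.

```bash
python3 -m handwheel '[[0,0,0,0,-0.1,0,0],[0,0,0,0,-0.2,0,0],[0,0,0,0,-0.2,0,0]]'; python3 - <<'E'
from h import *
s=ctrl.sense(); d=s["position"][:2]-[.532,-.0735]; print("bed y,lat",d@[.25,.968],d@[.968,-.25],"F along",s["wrist_force"][:2]@np.array([.25,.968]))
f=ctrl.grab_frame("scene"); cv2.imwrite("pics/s5.png",cv2.resize(f["image"][140:260,270:400],None,fx=5,fy=5,interpolation=cv2.INTER_CUBIC))
E
```

```text
time_s: 7.53
position: [0.582, 0.1181, 0.0872]
eef_rot: [-1.057, 1.394, -1.396]
wrist_force: [2.1, 18.6, -0.6]
finger_gap: -0.0
bed y,lat 0.19796952988583116 0.0005356398036970231 F along 18.493680904107116
```

View pics/s5.png

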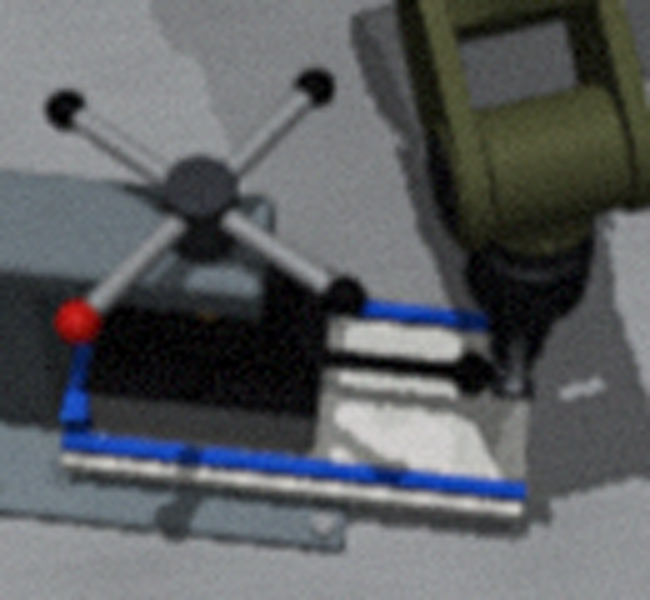

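The box is home: the force held at 18–20 N with no further motion, and the picture shows it against the blue stop. Now back off, lift, and go above the gap between the two forward spokes.

```bash
python3 -m handwheel '[[0,0,0,0.5,2,0,0],[0,0,0,1.2,4.5,0,0],[0,0,0,1.2,4.5,4,0],[0,0,0,1.2,4.5,8,0],[0,0,0,1.2,4.5,12,0],[0,0,0,1.2,4.5,16,0],[0,0,0,1.2,4.5,20,0],[0,0,7,1.2,4.5,24,0],[0,0,14,0,1,25,0],[0,0,21,-1,-2,25,0],[0,0,28,-2,-5,25,0],[0,0,35,-3,-8,25,0],[0,0,42,-4,-10,25,0],[0,0,49,-4.7,-11.6,25,0],[0,0,56,-4.7,-11.6,25,0],[0,0,63,-4.7,-11.6,25,0],[0,0,70,-4.7,-11.6,25,0],[0,0,73,-4.7,-11.6,25,0],[0,0,73,-4.7,-11.6,25,0]]'; python3 - <<'E'
from h import *
np.set_printoptions(precision=4,suppress=True)
s=ctrl.sense(); print(R.from_rotvec(s["eef_rot"]).as_matrix()[:,0],s["joint_positions"],s["position"],s["wrist_force"])
f=ctrl.grab_frame("scene"); cv2.imwrite("pics/s6.png",cv2.resize(f["image"][100:260,250:400],None,fx=3.7,fy=3.7,interpolation=cv2.INTER_CUBIC))
p=ctrl.pinpoint(f,"red_ball"); print([(r["score"],at_z(f,*r["position"],.256)) for r in p[:1]])
E
```

```text
time_s: 9.17
position: [0.5348, 0.0017, 0.3371]
eef_rot: [-1.513, 0.442, -0.427]
wrist_force: [-1.0, -0.4, 0.2]
finger_gap: 0.0001
[ 0.8496 -0.5273 -0.0123] [-0.0719  0.213   1.4051  0.0148  1.5297 -1.0878] [0.5348 0.0017 0.3371] [-0.9903 -0.4241  0.2   ]
[(0.96, array([ 0.6063, -0.1525,  0.256 ]))]
```

View pics/s6.png

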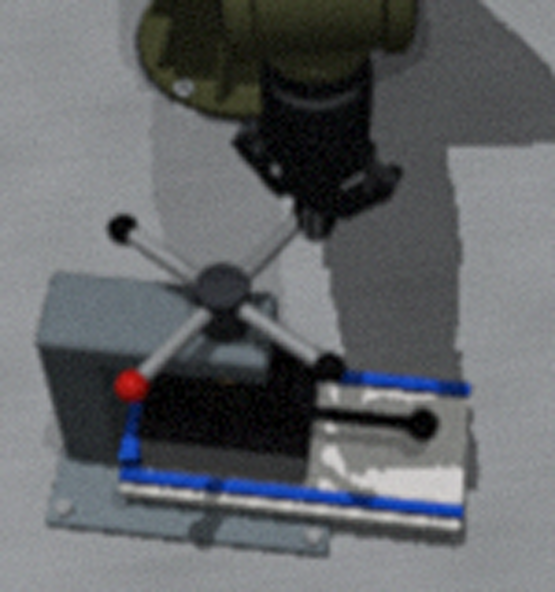

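The box is still home and the tool is above the gap. Before lowering, I'll check the knuckle heights against the hub using depth.

```bash
python3 - <<'E'
from h import *
s=ctrl.sense(); f=ctrl.grab_frame("scene")
Rm=R.from_rotvec(s["eef_rot"]).as_matrix()
vv,uu=np.mgrid[0:400,0:640]; D=np.stack([(uu-f["cx"])/f["fx"],-(vv-f["cy"])/f["fy"],-np.ones_like(uu,float)],-1)@att(f).T
X=np.array(f["position"])+D*f["depth"][...,None]
L=(X-s["position"])@Rm; m=(f["depth"]>0)&(abs(L[...,0])<.07)&(abs(L[...,2])<.08)&(L[...,1]>-.1)&(L[...,1]<.012)
L=L[m]
for a in np.arange(-.1,.012,.01):
    k=L[(L[:,1]>=a)&(L[:,1]<a+.01)]
    if len(k): print(round(a,3),len(k),"x",k[:,0].min().round(3),k[:,0].max().round(3),"z",k[:,2].min().round(3),k[:,2].max().round(3))
E
```

```text
-0.1 72 x -0.005 0.023 z -0.047 0.051
-0.09 133 x -0.012 0.021 z -0.059 0.063
-0.08 96 x -0.009 0.019 z -0.057 0.063
-0.07 71 x -0.003 0.019 z -0.055 0.055
-0.06 63 x -0.01 0.018 z -0.044 0.049
-0.05 88 x -0.011 0.016 z -0.035 0.039
-0.04 34 x 0.003 0.015 z -0.023 0.033
-0.03 17 x 0.008 0.013 z -0.009 0.016
-0.02 23 x -0.003 0.012 z -0.011 0.015
-0.01 26 x -0.004 0.013 z -0.01 0.016
-0.0 8 x 0.006 0.012 z -0.012 0.013
```

Clear: the fingers stay narrow up to 30 mm above the TCP. Now I'll work out an arc table.

```bash
cat > arc.py <<'E'
import sys
from h import *
# arc.py th0.. : print rows from measured pose
a=[float(v) for v in sys.argv[1:4]]; r=.075 if len(sys.argv)<5 else float(sys.argv[4])
s=ctrl.sense(); M=R.from_rotvec(s["eef_rot"]).as_matrix(); yaw=np.degrees(np.arctan2(M[1,0],M[0,0]))
d=s["position"][:2]-[.532,-.0735]; th=np.degrees(np.arctan2(d[1],d[0])); F=s["wrist_force"]; t=np.radians(th-90)
print("th %.1f r %.4f yaw %.1f z %.4f"%(th,np.hypot(*d),yaw,s["position"][2]),"Ftan(on tool, against push) %.1f Frad %.1f Fz %.1f T/75mm %.1f"%(-(F[0]*np.cos(t)+F[1]*np.sin(t)),F[:2]@d/np.hypot(*d),F[2],-(F[0]*np.cos(t)+F[1]*np.sin(t))*np.hypot(*d)/.075), "mom",s["moment"].round(2))
for q in np.arange(a[0],a[1]-1e-6,-a[2]):
    P=np.array([.532,-.0735])+r*np.array([np.cos(np.radians(q)),np.sin(np.radians(q))])
    w=(q-90-yaw+180)%360-180; c=(P-s["position"][:2])*100
    print("th %.0f  [0,0,%.0f,%.2f,%.2f]"%(q,w,*c))
E
python3 arc.py 88 -34 4
```

```text
th 87.8 r 0.0755 yaw -32.1 z 0.3371 Ftan(on tool, against push) 0.1 Frad -0.1 Fz 0.3 T/75mm 0.1 mom [-0.06 -0.01  0.02]
th 88  [0,0,30,-0.03,-0.05]
th 84  [0,0,26,0.49,-0.08]
th 80  [0,0,22,1.01,-0.16]
th 76  [0,0,18,1.52,-0.27]
th 72  [0,0,14,2.03,-0.41]
th 68  [0,0,10,2.52,-0.59]
th 64  [0,0,6,3.00,-0.80]
th 60  [0,0,2,3.46,-1.05]
th 56  [0,0,-2,3.90,-1.33]
th 52  [0,0,-6,4.33,-1.63]
th 48  [0,0,-10,4.73,-1.97]
th 44  [0,0,-14,5.10,-2.33]
th 40  [0,0,-18,5.45,-2.72]
th 36  [0,0,-22,5.78,-3.14]
th 32  [0,0,-26,6.07,-3.57]
th 28  [0,0,-30,6.33,-4.02]
th 24  [0,0,-34,6.56,-4.49]
th 20  [0,0,-38,6.76,-4.98]
th 16  [0,0,-42,6.92,-5.48]
th 12  [0,0,-46,7.04,-5.98]
th 8  [0,0,-50,7.14,-6.50]
th 4  [0,0,-54,7.19,-7.02]
th 0  [0,0,-58,7.21,-7.54]
th -4  [0,0,-62,7.19,-8.07]
th -8  [0,0,-66,7.14,-8.59]
th -12  [0,0,-70,7.04,-9.10]
th -16  [0,0,-74,6.92,-9.61]
th -20  [0,0,-78,6.76,-10.11]
th -24  [0,0,-82,6.56,-10.59]
th -28  [0,0,-86,6.33,-11.06]
th -32  [0,0,-90,6.07,-11.52]
```

```bash
python3 -m handwheel '[[0,0,0,0,0,-4,0],[0,0,0,0,0,-8,0],[0,0,0,0,0,-8.5,0],[0,0,0,0,0,-8.5,0],[0,0,0,1.5,-0.3,-8.5,0],[0,0,6,2.5,-0.6,-8.5,0],[0,0,6,3.0,-0.8,-8.5,0],[0,0,2,3.5,-1.0,-8.5,0],[0,0,-2,3.9,-1.3,-8.5,0],[0,0,-6,4.3,-1.6,-8.5,0],[0,0,-10,4.7,-2.0,-8.5,0]]'; python3 arc.py 46 -34 4
```

```text
time_s: 10.23
position: [0.5824, -0.0171, 0.2543]
eef_rot: [-1.475, 0.583, -0.573]
wrist_force: [0.9, 8.9, -0.1]
finger_gap: -0.0004
th 48.2 r 0.0757 yaw -42.4 z 0.2543 Ftan(on tool, against push) 5.3 Frad 7.3 Fz -0.1 T/75mm 5.3 mom [ 1.41 -0.11  0.  ]
th 46  [0,0,-2,0.16,-0.24]
th 42  [0,0,-6,0.53,-0.62]
th 38  [0,0,-10,0.87,-1.02]
th 34  [0,0,-14,1.17,-1.44]
th 30  [0,0,-18,1.45,-1.89]
th 26  [0,0,-22,1.70,-2.35]
th 22  [0,0,-26,1.91,-2.83]
th 18  [0,0,-30,2.09,-3.32]
th 14  [0,0,-34,2.23,-3.82]
th 10  [0,0,-38,2.34,-4.34]
th 6  [0,0,-42,2.41,-4.85]
th 2  [0,0,-46,2.45,-5.38]
th -2  [0,0,-50,2.45,-5.90]
th -6  [0,0,-54,2.41,-6.42]
th -10  [0,0,-58,2.34,-6.94]
th -14  [0,0,-62,2.23,-7.45]
th -18  [0,0,-66,2.09,-7.96]
th -22  [0,0,-70,1.91,-8.45]
th -26  [0,0,-74,1.70,-8.93]
th -30  [0,0,-78,1.45,-9.39]
th -34  [0,0,-82,1.17,-9.83]
```

```bash
python3 - <<'E'
s=open('arc.py').read()
s=s.replace('"mom",s["moment"].round(2))','"mom",s["moment"].round(2)); c=d+.012*M[:2,0]; T=c[0]*F[1]-c[1]*F[0]; print("TORQUE/75mm at contact %.1f N; spoke angle est %.1f"%(T/.075, np.degrees(np.arctan2(*(d+.019*M[:2,0])[::-1]))))')
open('arc.py','w').write(s)
E
python3 -m handwheel '[[0,0,-2,0.2,-0.2,0,0],[0,0,-6,0.5,-0.6,0,0],[0,0,-10,0.9,-1.0,0,0],[0,0,-14,1.2,-1.4,0,0],[0,0,-18,1.5,-1.9,0,0],[0,0,-22,1.75,-2.35,0,0],[0,0,-26,1.95,-2.85,0,0],[0,0,-30,2.1,-3.3,0,0]]'; python3 arc.py 18 -34 3 .0755
```

```text
time_s: 10.9
position: [0.6038, -0.0495, 0.2561]
eef_rot: [-1.316, 0.984, -0.982]
wrist_force: [1.2, 6.6, -2.8]
finger_gap: 0.0
th 18.5 r 0.0757 yaw -72.8 z 0.2561 Ftan(on tool, against push) 5.9 Frad 3.2 Fz -2.8 T/75mm 6.0 mom [ 1.08 -0.13  0.  ]
TORQUE/75mm at contact 6.5 N; spoke angle est 4.3
th 18  [0,0,1,-0.00,-0.06]
th 15  [0,0,-2,0.11,-0.44]
th 12  [0,0,-5,0.20,-0.83]
th 9  [0,0,-8,0.28,-1.22]
th 6  [0,0,-11,0.33,-1.61]
th 3  [0,0,-14,0.36,-2.00]
th 0  [0,0,-17,0.37,-2.40]
th -3  [0,0,-20,0.36,-2.79]
th -6  [0,0,-23,0.33,-3.19]
th -9  [0,0,-26,0.28,-3.58]
th -12  [0,0,-29,0.20,-3.97]
th -15  [0,0,-32,0.11,-4.35]
th -18  [0,0,-35,-0.00,-4.73]
th -21  [0,0,-38,-0.13,-5.10]
th -24  [0,0,-41,-0.28,-5.47]
th -27  [0,0,-44,-0.45,-5.83]
th -30  [0,0,-47,-0.64,-6.17]
th -33  [0,0,-50,-0.85,-6.51]
```

Free running shows about 6.5 N, after 39° of turn. From here I take short strokes and check the force each time.

```bash
python3 -m handwheel '[[0,0,-2,0.1,-0.4,-0.3,0],[0,0,-5,0.2,-0.8,-0.4,0],[0,0,-8,0.3,-1.2,-0.4,0],[0,0,-11,0.35,-1.6,-0.4,0],[0,0,-14,0.4,-2.0,-0.4,0]]'; python3 arc.py 3 -50 3 .0755
```

```text
time_s: 11.32
position: [0.6082, -0.0689, 0.2547]
eef_rot: [-1.21, 1.166, -1.17]
wrist_force: [-2.5, 6.3, 2.9]
finger_gap: -0.0002
th 3.5 r 0.0763 yaw -87.1 z 0.2547 Ftan(on tool, against push) 6.5 Frad -2.1 Fz 2.9 T/75mm 6.6 mom [ 1.01  0.44 -0.04]
TORQUE/75mm at contact 6.2 N; spoke angle est -10.6
th 3  [0,0,0,-0.08,-0.07]
th 0  [0,0,-3,-0.07,-0.46]
th -3  [0,0,-6,-0.08,-0.86]
th -6  [0,0,-9,-0.11,-1.25]
th -9  [0,0,-12,-0.16,-1.64]
th -12  [0,0,-15,-0.23,-2.03]
th -15  [0,0,-18,-0.32,-2.41]
th -18  [0,0,-21,-0.44,-2.79]
th -21  [0,0,-24,-0.57,-3.17]
th -24  [0,0,-27,-0.72,-3.53]
th -27  [0,0,-30,-0.89,-3.89]
th -30  [0,0,-33,-1.08,-4.24]
th -33  [0,0,-36,-1.29,-4.57]
th -36  [0,0,-39,-1.51,-4.90]
th -39  [0,0,-42,-1.75,-5.21]
th -42  [0,0,-45,-2.01,-5.51]
th -45  [0,0,-48,-2.28,-5.80]
th -48  [0,0,-51,-2.57,-6.07]
```

```bash
python3 -m handwheel '[[0,0,-3,0,-0.45,-0.1,0],[0,0,-6,-0.05,-0.85,-0.2,0],[0,0,-9,-0.1,-1.25,-0.2,0],[0,0,-12,-0.15,-1.65,-0.2,0]]'; python3 arc.py -9 -9 3 .0755
```

```text
time_s: 11.65
position: [0.6075, -0.0849, 0.2555]
eef_rot: [-1.101, 1.319, -1.33]
wrist_force: [2.5, 5.6, 2.7]
finger_gap: -0.0003
th -8.6 r 0.0763 yaw -99.4 z 0.2555 Ftan(on tool, against push) 5.9 Frad 1.6 Fz 2.7 T/75mm 6.0 mom [ 0.86 -0.47 -0.02]
TORQUE/75mm at contact 6.3 N; spoke angle est -22.6
th -9  [0,0,0,-0.09,-0.04]
```

```bash
python3 -m handwheel '[[0,0,-3,-0.1,-0.4,-0.2,0],[0,0,-6,-0.2,-0.8,-0.3,0],[0,0,-9,-0.35,-1.2,-0.3,0],[0,0,-12,-0.45,-1.55,-0.3,0]]'; python3 arc.py -21 -48 3 .0755
```

```text
time_s: 11.98
position: [0.6037, -0.0999, 0.2553]
eef_rot: [-0.976, 1.467, -1.486]
wrist_force: [2.2, 5.7, 1.7]
finger_gap: -0.0003
th -20.2 r 0.0765 yaw -111.8 z 0.2553 Ftan(on tool, against push) 6.1 Frad 0.1 Fz 1.7 T/75mm 6.2 mom [ 0.86 -0.4   0.01]
TORQUE/75mm at contact 6.2 N; spoke angle est -34.3
th -21  [0,0,1,-0.13,-0.06]
th -24  [0,0,-2,-0.28,-0.43]
th -27  [0,0,-5,-0.45,-0.78]
th -30  [0,0,-8,-0.64,-1.13]
th -33  [0,0,-11,-0.84,-1.47]
th -36  [0,0,-14,-1.07,-1.79]
th -39  [0,0,-17,-1.31,-2.11]
th -42  [0,0,-20,-1.56,-2.41]
th -45  [0,0,-23,-1.84,-2.70]
th -48  [0,0,-26,-2.12,-2.97]
```

```bash
python3 -m handwheel '[[0,0,-2,-0.2,-0.4,-0.2,0],[0,0,-5,-0.4,-0.8,-0.3,0],[0,0,-8,-0.6,-1.1,-0.3,0],[0,0,-11,-0.8,-1.5,-0.3,0]]'; python3 arc.py -33 -48 3 .0755
```

```text
time_s: 12.32
position: [0.5965, -0.1144, 0.2551]
eef_rot: [-0.846, 1.598, -1.626]
wrist_force: [2.0, 6.2, 1.6]
finger_gap: -0.0
th -32.4 r 0.0764 yaw -123.1 z 0.2551 Ftan(on tool, against push) 6.3 Frad -1.7 Fz 1.6 T/75mm 6.4 mom [ 1.02 -0.29  0.02]
TORQUE/75mm at contact 6.2 N; spoke angle est -46.4
th -33  [0,0,0,-0.12,-0.02]
th -36  [0,0,-3,-0.35,-0.35]
th -39  [0,0,-6,-0.59,-0.66]
th -42  [0,0,-9,-0.84,-0.96]
th -45  [0,0,-12,-1.12,-1.25]
th -48  [0,0,-15,-1.40,-1.52]
```

That spoke has turned 90° with no rise in force. I'll lift and change to the next spoke.

```bash
python3 -m handwheel '[[0,0,0,0.8,1.2,0,0],[0,0,0,0.8,1.2,2,0],[0,0,0,0.8,1.2,6,0],[0,0,7,0.8,1.2,7,0],[0,0,14,0.5,2.5,7,0],[0,0,21,0,4,7,0],[0,0,28,-0.5,5.5,7,0],[0,0,35,-1.5,7,7,0],[0,0,42,-2.5,8.5,7,0],[0,0,49,-3.5,10,7,0],[0,0,56,-4.5,11.3,7,0],[0,0,63,-4.5,11.3,7,0],[0,0,70,-4.5,11.3,7,0],[0,0,77,-4.5,11.3,7,0],[0,0,84,-4.5,11.3,7,0],[0,0,91,-4.5,11.3,7,0],[0,0,94,-4.5,11.3,7,0],[0,0,94,-4.5,11.3,7,0]]'; python3 - <<'E'
from h import *
f=ctrl.grab_frame("scene"); cv2.imwrite("pics/s7.png",cv2.resize(f["image"][100:260,250:400],None,fx=3.7,fy=3.7,interpolation=cv2.INTER_CUBIC))
g=ctrl.grab_frame("top"); cv2.imwrite("pics/t7.png",cv2.resize(g["image"][140:260,240:410],None,fx=4.4,fy=4.4,interpolation=cv2.INTER_CUBIC))
for q in (f,g):
  p=ctrl.pinpoint(q,"red_ball"); print([(r["score"],at_z(q,*r["position"],.256),np.degrees(np.arctan2(*(at_z(q,*r["position"],.256)[:2]-[.532,-.0735])[::-1]))) for r in p[:1]])
E
python3 arc.py 75 25 4 .0755
```

```text
time_s: 13.82
position: [0.5517, -0.0014, 0.3271]
eef_rot: [-1.501, 0.404, -0.389]
wrist_force: [0.3, 0.0, 0.0]
finger_gap: -0.0003
[(0.76, array([ 0.45557499, -0.15092883,  0.256     ]), np.float64(-134.62617918589774))]
[(0.6, array([ 0.45520282, -0.14888864,  0.256     ]), np.float64(-135.53027867497713))]
th 74.8 r 0.0747 yaw -29.3 z 0.3258 Ftan(on tool, against push) -0.3 Frad -0.1 Fz 0.6 T/75mm -0.3 mom [-0.05  0.02  0.06]
TORQUE/75mm at contact -0.3 N; spoke angle est 60.1
th 75  [0,0,14,-0.00,0.08]
th 71  [0,0,10,0.50,-0.07]
th 67  [0,0,6,0.99,-0.26]
th 63  [0,0,2,1.47,-0.48]
th 59  [0,0,-2,1.93,-0.74]
th 55  [0,0,-6,2.37,-1.02]
th 51  [0,0,-10,2.79,-1.34]
th 47  [0,0,-14,3.19,-1.69]
th 43  [0,0,-18,3.56,-2.06]
th 39  [0,0,-22,3.91,-2.46]
th 35  [0,0,-26,4.23,-2.88]
th 31  [0,0,-30,4.51,-3.32]
th 27  [0,0,-34,4.77,-3.78]
```

View pics/s7.png

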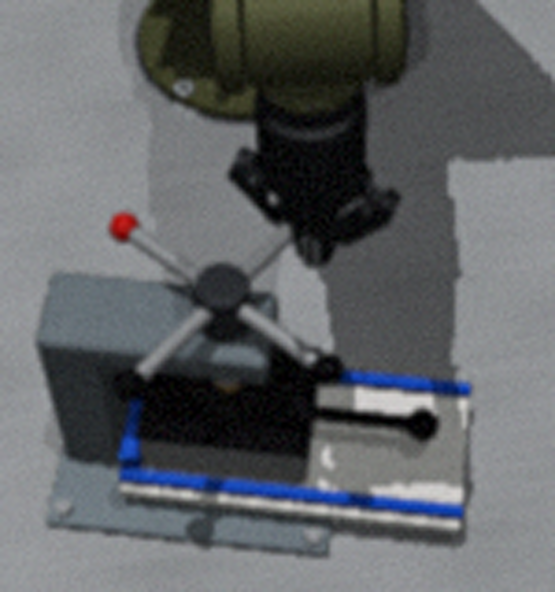

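The red ball has turned about 89° to (123,226) in the crop, and the box is still home. Lower behind the next spoke, which is at about 45°.

```bash
python3 -m handwheel '[[0,0,0,0,0,-4,0],[0,0,0,0,0,-7.2,0],[0,0,0,0,0,-7.2,0],[0,0,2,0.7,-0.2,-7.2,0],[0,0,2,1.2,-0.3,-7.2,0],[0,0,2,1.5,-0.5,-7.2,0],[0,0,-2,1.9,-0.7,-7.2,0],[0,0,-6,2.4,-1.0,-7.2,0],[0,0,-10,2.8,-1.3,-7.2,0]]'; python3 arc.py 51 -40 3 .0755
```

```text
time_s: 14.77
position: [0.5797, -0.0143, 0.2551]
eef_rot: [-1.469, 0.544, -0.531]
wrist_force: [-4.8, 4.0, 2.0]
finger_gap: 0.0001
th 51.1 r 0.0761 yaw -39.5 z 0.2551 Ftan(on tool, against push) 6.2 Frad 0.1 Fz 2.0 T/75mm 6.3 mom [ 0.51  0.91 -0.03]
TORQUE/75mm at contact 6.3 N; spoke angle est 37.1
th 51  [0,0,1,-0.02,-0.05]
th 48  [0,0,-2,0.28,-0.31]
th 45  [0,0,-5,0.56,-0.58]
th 42  [0,0,-8,0.84,-0.87]
th 39  [0,0,-11,1.09,-1.17]
th 36  [0,0,-14,1.33,-1.48]
th 33  [0,0,-17,1.56,-1.81]
th 30  [0,0,-20,1.76,-2.15]
th 27  [0,0,-23,1.95,-2.49]
th 24  [0,0,-26,2.12,-2.85]
th 21  [0,0,-29,2.27,-3.22]
th 18  [0,0,-32,2.41,-3.59]
th 15  [0,0,-35,2.52,-3.97]
th 12  [0,0,-38,2.61,-4.35]
th 9  [0,0,-41,2.68,-4.74]
th 6  [0,0,-44,2.73,-5.13]
th 3  [0,0,-47,2.77,-5.53]
th 0  [0,0,-50,2.78,-5.92]
th -3  [0,0,-53,2.77,-6.32]
th -6  [0,0,-56,2.73,-6.71]
th -9  [0,0,-59,2.68,-7.10]
th -12  [0,0,-62,2.61,-7.49]
th -15  [0,0,-65,2.52,-7.88]
th -18  [0,0,-68,2.41,-8.25]
th -21  [0,0,-71,2.27,-8.63]
th -24  [0,0,-74,2.12,-8.99]
th -27  [0,0,-77,1.95,-9.35]
th -30  [0,0,-80,1.76,-9.70]
th -33  [0,0,-83,1.56,-10.03]
th -36  [0,0,-86,1.33,-10.36]
th -39  [0,0,-89,1.09,-10.67]
```

```bash
python3 -m handwheel '[[0,0,-2,0.3,-0.3,0,0],[0,0,-5,0.6,-0.6,-0.2,0],[0,0,-8,0.85,-0.85,-0.2,0],[0,0,-11,1.1,-1.15,-0.2,0]]'; python3 arc.py 39 27 3 .0755
```

```text
time_s: 15.1
position: [0.5909, -0.0253, 0.2545]
eef_rot: [-1.422, 0.692, -0.684]
wrist_force: [-2.9, 5.0, 1.5]
finger_gap: -0.0
th 39.3 r 0.0761 yaw -50.8 z 0.2545 Ftan(on tool, against push) 5.7 Frad 1.0 Fz 1.5 T/75mm 5.8 mom [0.82 0.57 0.01]
TORQUE/75mm at contact 6.0 N; spoke angle est 25.3
th 39  [0,0,-0,-0.03,-0.07]
th 36  [0,0,-3,0.21,-0.38]
th 33  [0,0,-6,0.44,-0.71]
th 30  [0,0,-9,0.64,-1.04]
th 27  [0,0,-12,0.83,-1.39]
```

```bash
python3 -m handwheel '[[0,0,-3,0.2,-0.4,0,0],[0,0,-6,0.45,-0.7,-0.1,0],[0,0,-9,0.65,-1.05,-0.1,0],[0,0,-12,0.85,-1.4,-0.1,0]]'; python3 arc.py 27 15 3 .0755
```

```text
time_s: 15.43
position: [0.5997, -0.0387, 0.255]
eef_rot: [-1.358, 0.851, -0.85]
wrist_force: [-2.2, 5.5, 2.4]
finger_gap: -0.0002
th 27.2 r 0.0761 yaw -63.0 z 0.2550 Ftan(on tool, against push) 5.9 Frad 0.5 Fz 2.4 T/75mm 6.0 mom [0.89 0.43 0.01]
TORQUE/75mm at contact 6.1 N; spoke angle est 13.2
th 27  [0,0,-0,-0.04,-0.05]
th 24  [0,0,-3,0.13,-0.40]
th 21  [0,0,-6,0.28,-0.77]
th 18  [0,0,-9,0.41,-1.14]
th 15  [0,0,-12,0.52,-1.52]
```

```bash
python3 -m handwheel '[[0,0,-3,0.15,-0.4,0,0],[0,0,-6,0.3,-0.75,-0.2,0],[0,0,-9,0.4,-1.15,-0.2,0],[0,0,-12,0.5,-1.5,-0.2,0]]'; python3 arc.py 15 3 3 .0755
```

```text
time_s: 15.77
position: [0.6053, -0.0532, 0.2545]
eef_rot: [-1.28, 1.008, -1.014]
wrist_force: [1.9, 6.9, 0.9]
finger_gap: 0.0001
th 15.5 r 0.0760 yaw -75.2 z 0.2545 Ftan(on tool, against push) 6.2 Frad 3.7 Fz 0.9 T/75mm 6.2 mom [ 1.15 -0.32  0.04]
TORQUE/75mm at contact 6.8 N; spoke angle est 1.4
th 15  [0,0,0,-0.04,-0.08]
th 12  [0,0,-3,0.06,-0.46]
th 9  [0,0,-6,0.13,-0.85]
th 6  [0,0,-9,0.18,-1.24]
th 3  [0,0,-12,0.21,-1.64]
```

```bash
python3 -m handwheel '[[0,0,-3,0.05,-0.45,0,0],[0,0,-5,0.1,-0.7,-0.2,0],[0,0,-7,0.15,-0.95,-0.2,0]]'; python3 arc.py 8 -6 2 .0755
```

```text
time_s: 16.02
position: [0.6073, -0.0617, 0.2543]
eef_rot: [-1.226, 1.098, -1.109]
wrist_force: [-1.4, 10.6, 3.5]
finger_gap: -0.0001
th 8.9 r 0.0762 yaw -82.3 z 0.2543 Ftan(on tool, against push) 10.6 Frad 0.3 Fz 3.5 T/75mm 10.8 mom [1.7  0.14 0.  ]
TORQUE/75mm at contact 10.8 N; spoke angle est -5.1
th 8  [0,0,0,-0.05,-0.13]
th 6  [0,0,-2,-0.02,-0.40]
th 4  [0,0,-4,0.00,-0.66]
th 2  [0,0,-6,0.02,-0.92]
th 0  [0,0,-8,0.02,-1.18]
th -2  [0,0,-10,0.02,-1.45]
th -4  [0,0,-12,0.00,-1.71]
th -6  [0,0,-14,-0.02,-1.97]
```

The foot bears now: the force is 10.8 N at contact against about 6.2 N free. A final small nudge.

```bash
python3 -m handwheel '[[0,0,-1,0,-0.2,-0.1,0],[0,0,-2,0,-0.35,-0.1,0]]'; python3 arc.py 8 7 2 .0755
```

```text
time_s: 16.18
position: [0.6076, -0.0638, 0.2545]
eef_rot: [-1.208, 1.125, -1.135]
wrist_force: [0.5, 11.6, 0.4]
finger_gap: 0.0001
th 7.3 r 0.0763 yaw -84.4 z 0.2545 Ftan(on tool, against push) 11.4 Frad 1.9 Fz 0.4 T/75mm 11.6 mom [ 1.86 -0.11  0.03]
TORQUE/75mm at contact 11.9 N; spoke angle est -6.8
th 8  [0,0,2,-0.09,0.08]
```

```bash
python3 -m handwheel '[[0,0,-1,0,-0.1,-0.1,0],[0,0,-1,0,-0.2,-0.1,0]]'; python3 arc.py 8 7 2 .0755
```

```text
time_s: 16.35
position: [0.6079, -0.0644, 0.2546]
eef_rot: [-1.197, 1.139, -1.149]
wrist_force: [-0.0, 10.9, -0.8]
finger_gap: -0.0003
th 6.8 r 0.0764 yaw -85.6 z 0.2546 Ftan(on tool, against push) 10.9 Frad 1.3 Fz -0.8 T/75mm 11.1 mom [1.84 0.06 0.02]
TORQUE/75mm at contact 11.2 N; spoke angle est -7.2
th 8  [0,0,4,-0.11,0.14]
```

```bash
python3 -m handwheel '[[0,0,-1,0,-0.15,-0.1,0],[0,0,-2,0,-0.3,-0.1,0]]'; python3 arc.py 8 7 2 .0755; python3 - <<'E'
from h import *
for i in range(4):
    ctrl.grab_frame("wrist"); s=ctrl.sense(); print(s["wrist_force"].round(1),s["moment"].round(2),s["position"].round(4))
E
```

```text
time_s: 16.52
position: [0.6082, -0.0657, 0.2546]
eef_rot: [-1.178, 1.166, -1.174]
wrist_force: [0.3, 12.2, -1.9]
finger_gap: -0.0003
th 5.8 r 0.0766 yaw -87.6 z 0.2546 Ftan(on tool, against push) 12.2 Frad 1.6 Fz -1.9 T/75mm 12.4 mom [ 2.02 -0.11 -0.02]
TORQUE/75mm at contact 12.5 N; spoke angle est -8.3
th 8  [0,0,6,-0.14,0.27]
[ 1.  11.4 -1.3] [ 1.89 -0.11 -0.04] [ 0.6082 -0.066   0.2546]
[ 1.2  9.8 -1.7] [ 1.71 -0.06 -0.04] [ 0.6082 -0.0659  0.2546]
[ 1.2 10.9 -1.3] [ 1.73 -0.05  0.01] [ 0.6082 -0.0659  0.2546]
[ 0.5 10.6 -2. ] [ 1.73 -0.13 -0.  ] [ 0.6082 -0.0659  0.2547]
```

12.5 N, about twice the free force of 6.2 N. Let go: back off, lift and clear.

```bash
python3 -m handwheel '[[0,0,0,0,0.8,0,0],[0,0,0,0,2.2,0,0],[0,0,0,0,2.2,0,0],[0,0,0,0,2.2,4,0],[0,0,0,0,2.2,8,0],[0,0,0,0,2.2,12,0],[0,0,0,-2,8,14,0],[0,0,0,-4,12,14,0],[0,0,0,-8,20,14,0],[0,0,0,-8,24,14,0],[0,0,0,-8,28,14,0],[0,0,0,-8,28,14,0],[0,0,0,-8,28,14,0],[0,0,0,-8,28,14,0]]'; python3 - <<'E'
from h import *
f=ctrl.grab_frame("scene"); cv2.imwrite("pics/s9.png",cv2.resize(f["image"][90:270,180:450],None,fx=2.9,fy=2.9,interpolation=cv2.INTER_CUBIC))
g=ctrl.grab_frame("top"); cv2.imwrite("pics/t9.png",cv2.resize(g["image"][140:260,180:460],None,fx=2.8,fy=2.8,interpolation=cv2.INTER_CUBIC))
for q in (f,g):
  for n,z in(("red_ball",.256),("handle_end",.085)):
    p=ctrl.pinpoint(q,n)[:1]
    for r in p:
      X=at_z(q,*r["position"],z); d=X[:2]-[.532,-.0735]; print(n,r["score"],X,"ang",np.degrees(np.arctan2(d[1],d[0])),"bed",d@[.25,.968],d@[.968,-.25])
E
```

```text
time_s: 17.88
position: [0.5268, 0.2184, 0.3951]
eef_rot: [-1.179, 1.162, -1.171]
wrist_force: [0.2, 0.9, 0.2]
finger_gap: -0.0002
red_ball 0.96 [ 0.43547341 -0.06084998  0.256     ] ang 172.53381416792018 bed -0.011886430733077508 -0.09660023938946821
handle_end 0.69 [0.57662792 0.10433863 0.085     ] ang 75.9127453800695 bed 0.18330477645696608 -0.0012598283300532809
red_ball 0.82 [ 0.42618599 -0.05833011  0.256     ] ang 171.84145647274062 bed -0.01176905040787453 -0.1062204302805733
handle_end 0.88 [0.57702358 0.09612455 0.085     ] ang 75.13471072467141 bed 0.17545246059149694 0.0011766918850445382
```

View pics/s9.png

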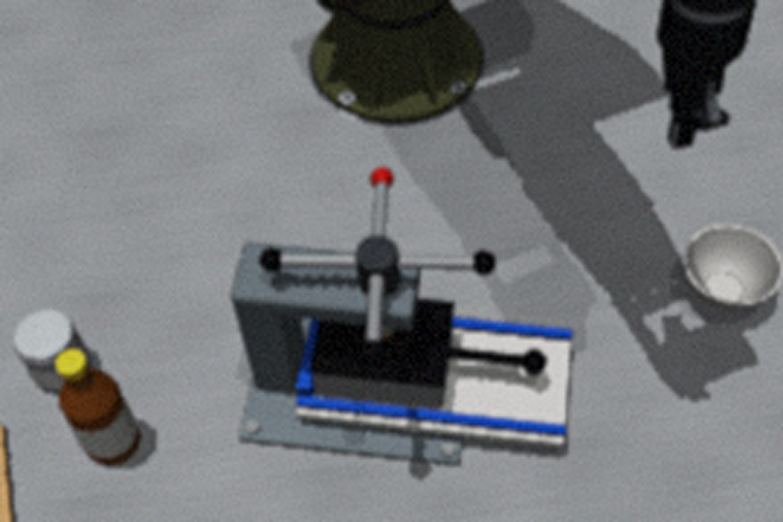

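View pics/t9.png

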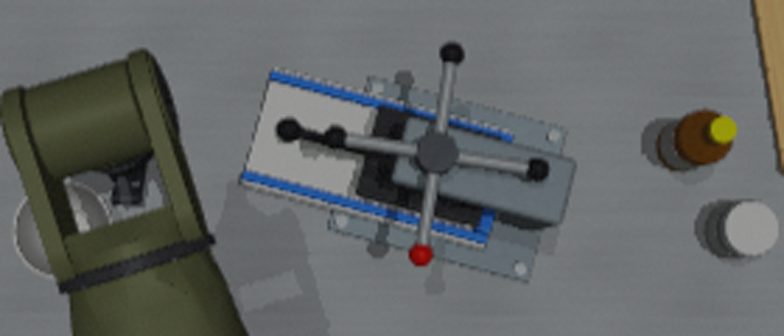

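The box sits against the stop with its handle at bed y ≈ 0.175–0.18. The handle is still where I left it (red ball at about 172°, spoke at -8°). The bowl, bottle and tin are standing, and the robot is clear.

```bash
python3 -c '
from station import ctrl
print(ctrl.close_job())'
```

```text
the job is handed in; nothing more can be done
None
```

I pushed the pickle box home against the end stop, clamped it with the star handle, let go, and handed the job in at about 18 s of the 72 s allowed. The hand-in reports no verdict.

- **Box:** I pushed it about 65 mm by its handle ball at 6–7 N. The force then jumped to 18–20 N with no further motion, at the predicted home position.
- **Clamp:** I wound the handle clockwise about 140° with two spokes in turn. It ran free at about 6.2 N (75 mm from the axis), and I stopped at about 12.5 N, roughly twice as heavy. The readings scatter by about 1 N: one of the last nudges read 11.2 N, and the force relaxed to about 10–11 N while the arm held still. The clamp is in the lower to middle part of the 11–14 N band, well short of over-tight.
- **Last checks:** After letting go, the red ball was still at about 172°, so there was no visible spring-back. The bowl, bottle and tin are standing, and the arm is clear of everything. The two cameras disagreed by about 8 mm on the handle end (bed y 0.183 and 0.175, against 0.172 when home). I relied on the hard stop felt during the push and on the pictures, which show the box against the stop.

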